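# Set a copper link bar on the forming block with its bend line at the edge

### The arm

A 6-joint arm with a two-finger parallel gripper is mounted at the origin on the work surface. World frame = base frame: x ahead of the robot, y to its left, z up, the work surface at z = 0. Lengths are in m, angles in rad, forces in N, time in s.
With the tool pointing down it reaches from about 0.35 to 0.775 m from the base axis. Payload 5.5 kg.
Tool frame: the origin (TCP) lies at the very end of the fingers, on their centre line; the grasp point (between the pads) lies 19 mm behind it; x points along the fingers, y is the direction in which the jaws open and shut, and the axes are right-handed (so a half turn about x gives the same grasp; the last joint's range is limited). The gripper opens to 85 mm and grips with 20 to 120 N. Pads are 22 mm wide; open, the fingers measure 114 mm over their backs; the gripper's body (76 mm by 85 mm) begins 54 mm behind the grasp point. The pads swing forward as they close: fully open they stand 13 mm farther back than shut.
Start: joints at [1.118, 0.313, 0.046, 1.304, 0, 1.431], TCP at [0.177, 0.547, 0.231] pointing down, gripper open.
Joint ranges: [-2.76, 2.76], [-0.86, 1.69], [-1.03, 1.26], [-2.2, 2.34], [-1.47, 1.5], [-3.14, 3.14]. Speed limits (rad/s): [2.57, 2.57, 3.14, 3.14, 3.14, 3.14].

### API

Orientations are given as a rotation vector (axis times angle).
In Python, from station import sensors, snapshot, get_calibration, job_done gives the robot as it stands.
- The arm moves only by the tool move_arm, never from a script. Its argument "rows" is a list of rows, each a list of 3 entries, a list of its own where there are three numbers: the turn, a rotation vector about the tool's x, y, z in degrees, then the shift along the tool's x, y, z in cm, then the closure, from -1 (fully open) to 1 (shut), so that 0 is half open. In form: [[[ax, ay, az], [dx, dy, dz], grip], ...]. A call has 1 to 8 rows; each row shifts and turns the commanded pose from where the row before left it, along the tool's axes as they then stand; what a row does not reach is not made up. A row lasts 1/10 s, in which the tool goes at most 50 mm and 8.59 degrees, less where a joint would pass 70% of its speed; a pose out of reach is approached as far as the arm can. A call with a gripper value outside its range is refused whole. The fingers move at their own pace and stop on an object; "grip_force" is the grip in N (left out, the last holds). Time passes only in rows, so rows that do not move let the fingers close. It gives the time, the measured TCP pose, the force and the opening at its end, in the units of the state.
- sensors.state(): the state, without advancing time (a new reading comes with each control period).
- snapshot(name): name is "scene" or "top" or "wrist"; returns the picture (480x640x3 uint8, red, green, blue); there is no depth.
- get_calibration(name): a dict with "mtx" (3x3 intrinsics, pixels), "k1" (the pictures are not rectified: a ray, as slopes to the right and down, at radius r is drawn at 1 + k1 r^2 times it, then the intrinsics apply), "eye" and "attitude" of the camera in the world; the wrist camera has in their place "T_tool_cam" (4x4, takes a point from camera to tool coordinates, whose origin is the TCP and whose axes are the tool frame's). Camera axes: x right, y down, z forward; pixel columns grow to the right and rows downward; lengths in m; the calibration is good to about 2 mm. A picture is of the moment at which its call begins: read the wrist's pose just before it. get_calibration takes no time and is no camera call.
- job_done(): hands the job in, once; it reports no verdict.
The state is a dict: "time_s": time; "qpos": joint angles; "qd": joint speeds; "joint_efforts": joint torques, N m; "tcp_pos": TCP position; "ee_rot": TCP orientation; "contact_force": force on the tool from outside, world axes, zero at the start; "ft_torque": the same for the moment, N m; "finger_gap": opening from 0.0 (shut) to 1.0 (fully open).
Only numpy, scipy, OpenCV 4.12 (cv2) and the standard library are available. Lean on these libraries where they do the work, as an engineer would, in place of code of your own. Each camera call takes 0.05 s, during which the arm holds its last target.

### The job

The flat copper bar on the steel forming block is to be bent next: with the fingertips only, slide it over against the fence and out past the block's open edge until the bend line scribed across it lies right above that edge, so that 40 mm overhangs and the bar lies flush along the fence. Push it gently; never pinch it or lift it off the plate, and leave the other things on and around the block where they are.

Things in the scene. Friction and masses are not known exactly. Their poses are not given: they have to be found in the camera images.
- forming_block: Forming block fixed to the bench, place and yaw vary: steel plate on a wooden riser, 260 (x) x 220 (y) mm, flat top 42 mm above its underside. Origin at the centre of the underside, on the bench. Own +x is the way the bar is slid out, roughly to the robot's right; own +y points away from the robot, to the fence side; z up.
- open_edge (a point): Middle of the block's open (forming) edge, at the height of the plate's top: the straight end of the plate at block x = +130 mm, running parallel to the block's y. Axes as the block's.
- fence_face (a point): Foot of the inner face of the straight steel fence on the plate, at its middle: block x = 0, y = +90 mm, at the height of the plate's top. The fence is 20 mm wide, 8 mm high and parallel to the block's x, from x = -115 to +120 mm. Axes as the block's.
- link_bar: Loose flat copper bar, 160 (x) x 50 (y) x 6 mm, 0.3 to 0.6 kg (2 to 4 N slide it), flat on the plate; 11 mm bolt holes 18 mm from each end. Origin at the centre of its underside, +x along it to the end that is to overhang, z up. It starts wholly on the plate, askew and clear of the fence. Flush along the fence its origin is at block y = +65 mm and its x is parallel to the block's.
- bend_line (a point): Middle of the dark bend line scribed square across the top of the bar, 40 mm from its +x end (bar x = +40 mm, 6 mm above its underside). With the bar set it lies right above the open edge: block x = +130 mm.
- battery_lug: Bystander: small copper cable lug, 62 x 24 x 14 mm, lying on the plate by the open edge on the side away from the fence. Origin under its middle.
- vent_strip: Bystander: black plastic vent plug strip, 182 x 30 mm, 19 mm high, lying on the bench below the open edge. Origin under its centre.
- socket_wrench: Bystander: steel socket wrench, 210 mm long along its x, 36 mm wide at the head, 31 mm high, lying on the bench behind the block (on its -x side). Origin under its middle.
- post_cleaner: Bystander: blue polymer battery post cleaner, a round body 47 mm across and 75 mm tall standing on the bench beyond the open edge, to the side away from the fence. Origin at the centre of its foot.
- bent_link: Bystander: a finished copper link, 120 x 50 mm with a 44 mm leg turned up at one end, lying on the bench to the robot's right. Origin under the flat leg.
- mallet: Bystander: soft-faced mallet, 230 mm long with a 96 mm head, 38 mm high, lying on the bench to the robot's left. Origin under the handle.
- c_clamp: Bystander: steel C-clamp about 100 x 155 mm, 18 mm high, lying flat on the bench beyond the block. Origin under the middle of its frame.
Mind the look-alikes: they are no part of the job. Several things have the shape of the link_bar; the one meant has the colours described above.

How it is judged:
By the outcome, as a careful person would: the job done as asked, in the order asked, and still so for the second after the job is handed in, with the robot touching nothing.
It also fails if it takes over 48 s, if anything falls off the work surface, if the arm or the gripper's body presses on something with over 40 N, if the wrist force passes 120 N, or if a joint passes its speed limit or range.

## Working session

There is one attempt and no reset: what is moved stays moved. The work goes in short steps, Python scripts to look and compute and a tool call to move; the robot and the scene stay as the last step left them, time stands still between calls to the robot, and variables do not carry over. Pictures are saved under pics/ and viewed, and the job is handed in when it is done.

Besides the shell and the picture viewer there is one more tool, called after ">>>" by a JSON object that holds its "method" and its "body", one argument or row to a line. move_arm: Moves the arm, as the interface text tells. Its arguments: {"type":"object","properties":{"rows":{"type":"array","items":{"type":"array"}},"grip_force":{"type":"number"}},"required":["rows"]}

```bash
mkdir -p pics; ls
python3 - <<'E'
from station import *
import cv2
s=sensors.state()
print(s)
for n in ("scene","top"):
    im=snapshot(n); cv2.imwrite(f"pics/{n}0.png",im[:,:,::-1]); 
for n in ("scene","top","wrist"): print(n,get_calibration(n))
E
```

```text
pics
{'time_s': 0.0, 'qpos': array([ 1.11843835e+00,  3.14044690e-01,  4.49827645e-02,  1.30362349e+00,
       -1.02144814e-05,  1.43121723e+00]), 'qd': array([ 1.16166893e-03, -5.12898258e-04, -7.37246564e-06,  1.01992024e-03,
        3.24669059e-03,  2.33408889e-04]), 'joint_efforts': array([ 1.11399511e-04, -4.80629933e+01,  2.98533243e+01,  1.95029809e-02,
       -2.93596649e-04,  2.71285522e-06]), 'tcp_pos': array([0.1767009 , 0.54662977, 0.23038524]), 'ee_rot': array([ 0.24406671,  1.5573631 , -0.24691948]), 'contact_force': array([ 0.28436082,  0.71034629, -0.36642083]), 'ft_torque': array([0.03548266, 0.03279336, 0.02846995]), 'finger_gap': 0.998377291103977}
scene {'mtx': array([[539.03313251,   0.        , 317.80710358],
       [  0.        , 539.03313251, 249.88209139],
       [  0.        ,   0.        ,   1.        ]]), 'k1': -0.10684614545619989, 'eye': array([1.15962974, 0.88966665, 1.07411095]), 'attitude': array([-0.77714732, -2.57696179,  1.10545971])}
top {'mtx': array([[591.75490041,   0.        , 309.91690793],
       [  0.        , 591.75490041, 231.96358067],
       [  0.        ,   0.        ,   1.        ]]), 'k1': -0.005920131282624259, 'eye': array([0.30548138, 0.00145616, 1.37746365]), 'attitude': array([-2.09334737,  2.1508157 , -0.18189868])}
wrist {'mtx': array([[389.95723298,   0.        , 318.42101439],
       [  0.        , 389.95723298, 239.51423944],
       [  0.        ,   0.        ,   1.        ]]), 'k1': -0.002667658052538736, 'T_tool_cam': array([[ 7.63618191e-04, -3.03047248e-01,  9.52975226e-01,
        -1.41145853e-01],
       [ 9.99998935e-01, -9.54128935e-04, -1.10471238e-03,
         8.71791925e-04],
       [ 1.24404128e-03,  9.52975055e-01,  3.03046197e-01,
        -7.75706291e-02],
       [ 0.00000000e+00,  0.00000000e+00,  0.00000000e+00,
         1.00000000e+00]])}
```

View pics/scene0.png

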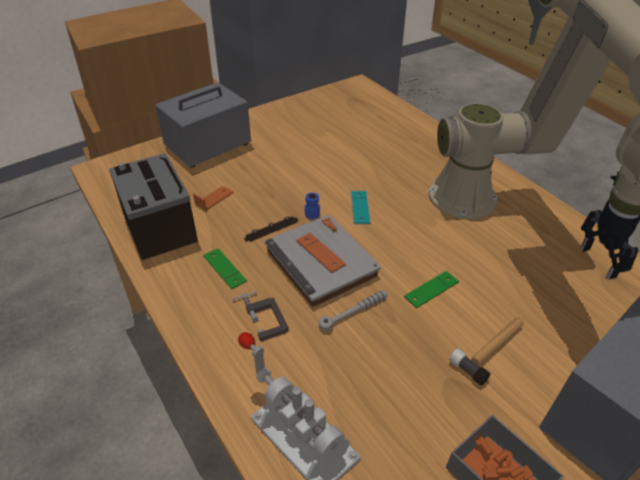

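View pics/top0.png

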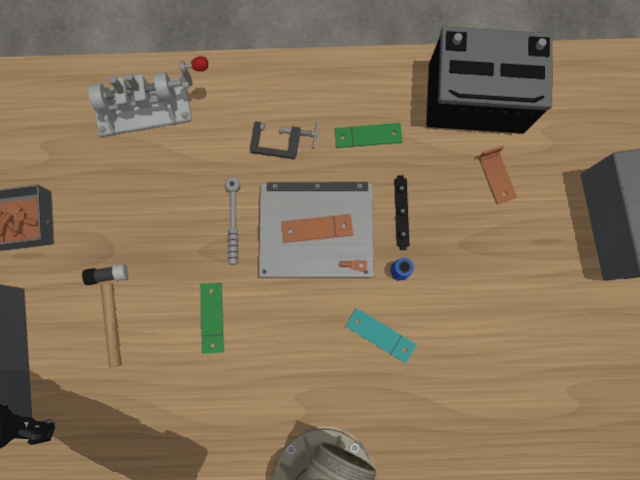

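```bash
cat > h.py <<'E'
import numpy as np, cv2
from scipy.spatial.transform import Rotation as R
from station import *
def cam(name,st=None):
    c=get_calibration(name)
    if name=="wrist":
        T=np.eye(4);T[:3,:3]=R.from_rotvec(st["ee_rot"]).as_matrix();T[:3,3]=st["tcp_pos"]
        T=T@c["T_tool_cam"]; return c["mtx"],c["k1"],T[:3,:3],T[:3,3]
    return c["mtx"],c["k1"],R.from_rotvec(c["attitude"]).as_matrix(),c["eye"]
def rays(C,px):
    K,k1,A,e=C
    u=cv2.undistortPoints(np.array(px,float).reshape(-1,1,2),K,np.array([k1,0,0,0,0.]),None,None).reshape(-1,2)
    return np.c_[u,np.ones(len(u))]@A.T
def onplane(C,px,z):
    d=rays(C,px); e=C[3]; return e+d*((z-e[2])/d[:,2])[:,None]
def proj(C,P):
    K,k1,A,e=C
    p=(np.atleast_2d(P)-e)@A; u=p[:,:2]/p[:,2:]; r=(u**2).sum(1,keepdims=True); u=u*(1+k1*r)
    return u@K[:2,:2].T+K[:2,2]
def tri(Cs,pxs):
    M=np.zeros((3,3));b=np.zeros(3)
    for C,p in zip(Cs,pxs):
        d=rays(C,[p])[0];d/=np.linalg.norm(d);P=np.eye(3)-np.outer(d,d);M+=P;b+=P@C[3]
    return np.linalg.solve(M,b)
E
python3 - <<'E'
import cv2
im=cv2.imread("pics/top0.png");cv2.imwrite("pics/top0z.png",cv2.resize(im[165:295,245:425],None,fx=4.4,fy=4.4,interpolation=cv2.INTER_CUBIC))
im=cv2.imread("pics/scene0.png");cv2.imwrite("pics/scene0z.png",cv2.resize(im[180:310,235:395],None,fx=4.5,fy=4.5,interpolation=cv2.INTER_CUBIC))
E
```

```text
(no output)
```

View pics/top0z.png

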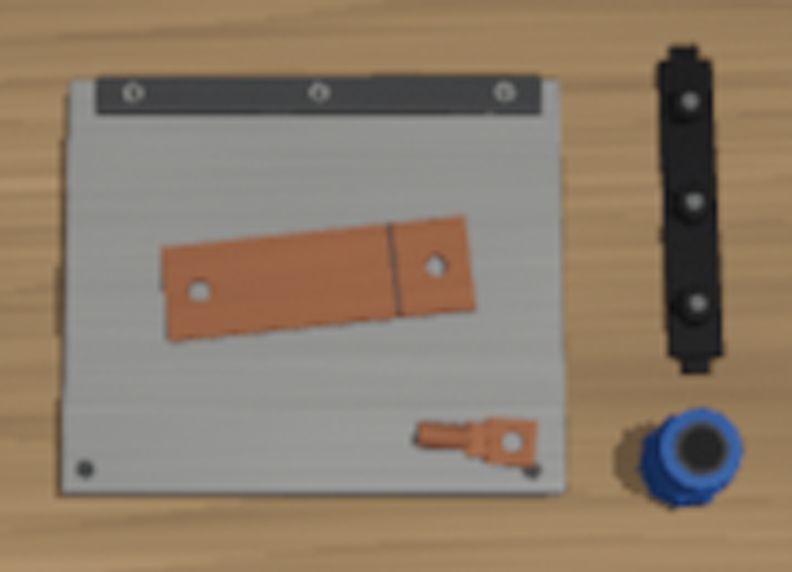

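View pics/scene0z.png

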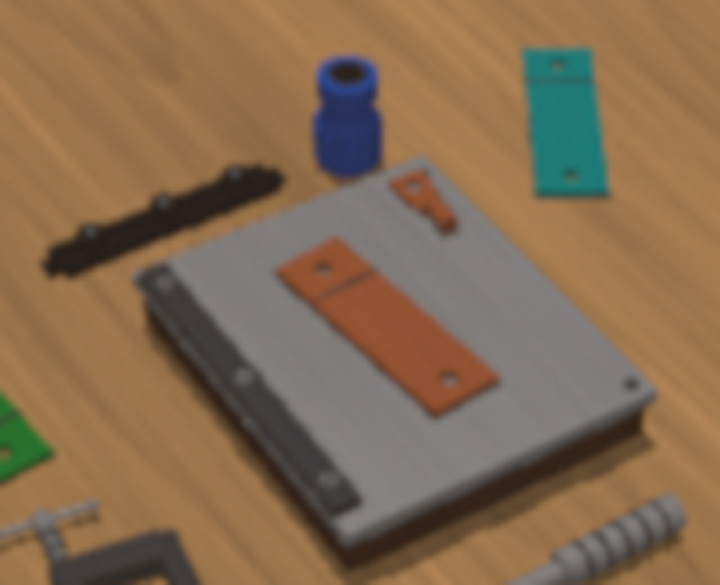

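Run:
```python
from h import *
np.set_printoptions(precision=4,suppress=True)
T=cam("top");S=cam("scene")
t=lambda p:(np.array(p)+.5)/4.4-.5+[245,165]
s=lambda p:(np.array(p)+.5)/4.5-.5+[235,180]
pl={"oN":((565,492),(427,158)),"bN":((60,494),(655,395)),"bF":((70,80),(345,540)),"oF":((560,80),(135,275))}
for k,(a,b) in pl.items(): print(k,tri([T,S],[t(a),s(b)]),onplane(T,[t(a)],.042)[0],onplane(S,[s(b)],.042)[0])
br={"xF":((466,216),(278,270)),"xN":((476,309),(338,237)),"-N":((170,341),(498,380)),"-F":((162,247),(437,417)),"lF":((390,224),(316,301)),"lN":((401,315),(373,271))}
for k,(a,b) in br.items(): print(k,tri([T,S],[t(a),s(b)]),onplane(T,[t(a)],.048)[0],onplane(S,[s(b)],.048)[0])
for a in [(97,113),(541,113)]: print("fence",onplane(T,[t(a)],.050)[0])
```

```text
oN [ 0.4413 -0.1264  0.0398] [ 0.4436 -0.1285  0.042 ] [ 0.4407 -0.1215  0.042 ]
bN [0.4496 0.1321 0.0375] [0.4496 0.1312 0.042 ] [0.4522 0.136  0.042 ]
bF [0.6691 0.1252 0.0379] [0.6696 0.1236 0.042 ] [0.6697 0.1297 0.042 ]
oF [ 0.66   -0.1338  0.0393] [ 0.662  -0.1357  0.042 ] [ 0.6593 -0.1282  0.042 ]
xF [ 0.5863 -0.0808  0.0467] [ 0.5886 -0.0829  0.048 ] [ 0.585  -0.0768  0.048 ]
xN [ 0.5376 -0.0847  0.0473] [ 0.5392 -0.0861  0.048 ] [ 0.5367 -0.0822  0.048 ]
-N [0.526  0.0742 0.0445] [0.5269 0.0728 0.048 ] [0.5269 0.0785 0.048 ]
-F [0.575  0.0784 0.0444] [0.5766 0.076  0.048 ] [0.5749 0.0837 0.048 ]
lF [ 0.583  -0.0411  0.0491] [ 0.5855 -0.0431  0.048 ] [ 0.5805 -0.0397  0.048 ]
lN [ 0.5361 -0.0461  0.0465] [ 0.5372 -0.0472  0.048 ] [ 0.5358 -0.0432  0.048 ]
fence [0.649  0.1089 0.05  ]
fence [ 0.6423 -0.1241  0.05  ]
```

Run:
```python
from h import *
np.set_printoptions(precision=3,suppress=True)
s=sensors.state();M=R.from_rotvec(s["ee_rot"]).as_matrix();print(M,s["tcp_pos"])
# desired: tool x down, tool z = block +y (world ~ +x)
a=-np.pi/2-0.026
for nm,zv in (("z=+by",(np.cos(a+np.pi/2),np.sin(a+np.pi/2),0)),("z=+bx",(np.cos(a),np.sin(a),0))):
    x=np.array([0,0,-1.]);z=np.array(zv);D=np.c_[x,np.cross(z,x),z]
    print(nm,np.degrees(R.from_matrix(M.T@D).as_rotvec()))
print(M.T@(np.array([.45,.0,.23])-s["tcp_pos"])*100)
```

```text
[[-0.001  0.308  0.951]
 [-0.001  0.951 -0.308]
 [-1.    -0.002 -0.   ]] [0.177 0.547 0.231]
z=+by [-16.433  -0.025   0.091]
z=+bx [73.567  0.05   0.088]
[  0.114 -43.605  42.821]
```

>>> {"method": "move_arm", "body": {
  "rows": [
    [[0, 0, 0], [0, -2.7, 2.93], 0],
    [[0, 0, 0], [0, -2.7, 2.93], 1],
    [[0, 0, 0], [0, -2.7, 2.93], 1],
    [[0, 0, 0], [0, -2.7, 2.93], 1],
    [[0, 0, 0], [0, -2.7, 2.93], 1],
    [[0, 0, 0], [0, -2.7, 2.93], 1],
    [[0, 0, 0], [0, -2.7, 2.93], 1],
    [[0, 0, 0], [0, -2.7, 2.93], 1]
  ],
  "grip_force": 20
}}

```text
time_s: 0.9
tcp_pos: [0.3338, 0.2679, 0.2311]
ee_rot: [0.245, 1.557, -0.245]
contact_force: [0.5, 0.4, -0.4]
finger_gap: 0.0
```

>>> {"method": "move_arm", "body": {
  "rows": [
    [[0, 0, 0], [0, -2.7, 2.93], 1],
    [[0, 0, 0], [0, -2.7, 2.93], 1],
    [[0, 0, 0], [0, -2.7, 2.93], 1],
    [[0, 0, 0], [0, -2.7, 2.93], 1],
    [[0, 0, 0], [0, -2.7, 2.93], 1],
    [[0, 0, 0], [0, -2.7, 2.93], 1],
    [[-8.2, 0, 0], [0, -2.7, 2.93], 1],
    [[-8.2, 0, 0], [0, 0, 0], 1]
  ]
}}

```text
time_s: 1.7
tcp_pos: [0.4727, 0.0228, 0.2307]
ee_rot: [0.02, 1.57, -0.021]
contact_force: [-0.8, -0.3, -0.2]
finger_gap: 0.003
```

```bash
cat > shot.py <<'E'
import sys,pickle
from h import *
n=sys.argv[1]
s=sensors.state(); im=snapshot("wrist")
cv2.imwrite(f"pics/{n}.png",im[:,:,::-1]); pickle.dump(s,open(f"pics/{n}.pkl","wb"))
np.set_printoptions(precision=4,suppress=True)
print(s["time_s"],s["tcp_pos"],s["contact_force"],s["finger_gap"]);print(R.from_rotvec(s["ee_rot"]).as_matrix())
E
python3 shot.py w1
```

```text
1.7 [0.4727 0.0228 0.2307] [-0.7537 -0.3422 -0.187 ] 0.0026290209311285386
[[ 0.0007  0.026   0.9997]
 [-0.0011  0.9997 -0.026 ]
 [-1.     -0.0011  0.0007]]
```

View pics/w1.png

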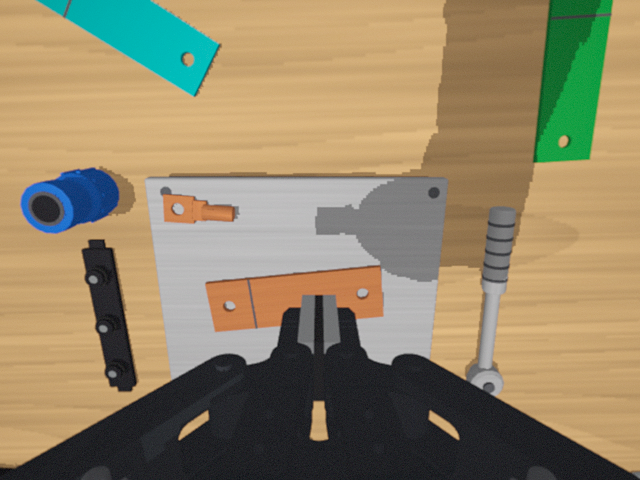

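Run:
```python
from h import *
import pickle
np.set_printoptions(precision=4,suppress=True)
C=cam("wrist",pickle.load(open("pics/w1.pkl","rb")))
im=cv2.imread("pics/w1.png")
hsv=cv2.cvtColor(im,cv2.COLOR_BGR2HSV)
m=cv2.inRange(hsv,(5,130,120),(15,255,255));m[:,:150]=0;m[:170]=0;m[:,450:]=0
n,l,st,ce=cv2.connectedComponentsWithStats(m);
for i in range(1,n):
    if st[i,4]>200: print(st[i],ce[i])
cv2.imwrite("pics/w1m.png",m)
nm=["xN","-N","-F","xF"]
print(onplane(C,[(206,283),(380,266),(383,316),(216,331)],.048))
print("line",onplane(C,[(248,279),(257,327)],.048))
print("plateN o,b",onplane(C,[(146,178),(447,178)],.042))
# edges: open edge two points, back edge
print(onplane(C,[(172,376),(430,376)],.042))
```

```text
[ 163  194   71   29 1300] [194.8631 209.8446]
[ 249  266  134   61 4837] [316.577  292.1346]
[ 206  279   49   52 1908] [230.1871 304.4906]
[[ 0.5369 -0.0804  0.048 ]
 [ 0.5246  0.0765  0.048 ]
 [ 0.5745  0.0803  0.048 ]
 [ 0.5863 -0.0766  0.048 ]]
line [[ 0.534  -0.0421  0.048 ]
 [ 0.583  -0.0376  0.048 ]]
plateN o,b [[ 0.4418 -0.122   0.042 ]
 [ 0.4487  0.1324  0.042 ]]
[[ 0.6396 -0.128   0.042 ]
 [ 0.6463  0.1298  0.042 ]]
```

>>> {"method": "move_arm", "body": {
  "rows": [
    [[0, 0, 0], [0, -1.1, 1.4], 1],
    [[0, 0, 0], [3, -1.1, 1.4], 1],
    [[0, 0, 0], [4, 0, 0], 1],
    [[0, 0, 0], [4, 0, 0], 1],
    [[0, 0, 0], [4, 0, 0], 1],
    [[0, 0, 0], [2, 0, 0], 1],
    [[0, 0, 0], [0, 0, 0], 1],
    [[0, 0, 0], [0, 0, 0], 1]
  ]
}}

```text
time_s: 2.55
tcp_pos: [0.4982, 0.004, 0.0615]
ee_rot: [0.022, 1.571, -0.021]
contact_force: [0.3, 0.6, 0.2]
finger_gap: -0.001
```

```bash
python3 shot.py w2
```

```text
2.55 [0.4982 0.004  0.0615] [0.3498 0.5799 0.2432] -0.0011560874711290282
[[-0.0004  0.0274  0.9996]
 [ 0.0001  0.9996 -0.0274]
 [-1.      0.0001 -0.0004]]
```

View pics/w2.png

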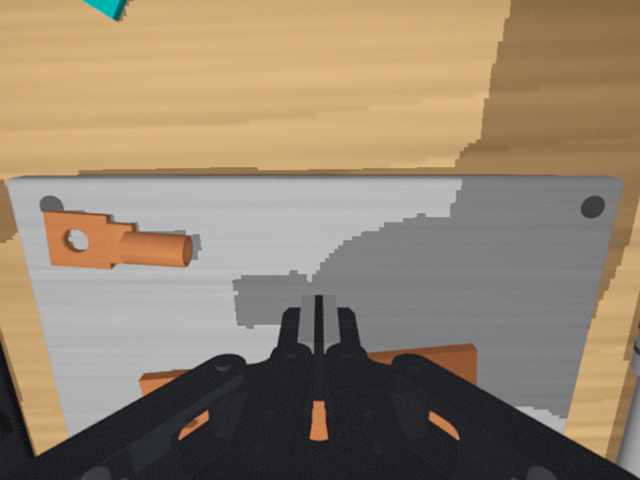

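>>> {"method": "move_arm", "body": {
  "rows": [
    [[0, 0, 0], [0.6, 0, 0], 1],
    [[0, 0, 0], [0.6, 0, 0], 1],
    [[0, 0, 0], [0.2, 0, 0], 1],
    [[0, 0, 0], [0.1, 0, 0], 1],
    [[0, 0, 0], [0.1, 0, 0], 1],
    [[0, 0, 0], [0, 0, 0], 1]
  ]
}}

```text
time_s: 3.2
tcp_pos: [0.4979, 0.0038, 0.0453]
ee_rot: [0.021, 1.571, -0.021]
contact_force: [-1.3, -0.1, 0.6]
finger_gap: -0.003
```

>>> {"method": "move_arm", "body": {
  "rows": [
    [[0, 0, 0], [0.1, 0, 0], 1],
    [[0, 0, 0], [0, 0, 0], 1]
  ]
}}

```text
time_s: 3.4
tcp_pos: [0.4979, 0.0038, 0.0443]
ee_rot: [0.021, 1.571, -0.021]
contact_force: [-0.6, 0.8, -0.1]
finger_gap: 0.002
```

>>> {"method": "move_arm", "body": {
  "rows": [
    [[0, 0, 0], [0, 0, 0.4], 1],
    [[0, 0, 0], [0, 0, 0.4], 1],
    [[0, 0, 0], [0, 0, 0.4], 1],
    [[0, 0, 0], [0, 0, 0.3], 1],
    [[0, 0, 0], [0, 0, 0.3], 1],
    [[0, 0, 0], [0, 0, 0.3], 1],
    [[0, 0, 0], [0, 0, 0.3], 1],
    [[0, 0, 0], [0, 0, 0.3], 1]
  ]
}}

```text
time_s: 4.2
tcp_pos: [0.5242, 0.0033, 0.044]
ee_rot: [0.021, 1.572, -0.021]
contact_force: [-1.7, 0.1, 0.5]
finger_gap: -0.003
```

```bash
python3 shot.py w3
```

```text
4.2 [0.5242 0.0033 0.044 ] [-1.6738  0.0719  0.4786] -0.002633564292813467
[[-0.0017  0.0265  0.9996]
 [ 0.0003  0.9996 -0.0265]
 [-1.      0.0003 -0.0018]]
```

View pics/w3.png

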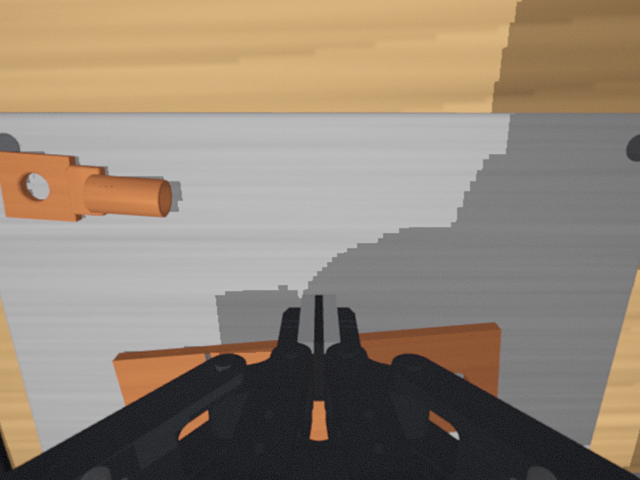

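>>> {"method": "move_arm", "body": {
  "rows": [
    [[0, 0, 0], [0, 0, 0.3], 1],
    [[0, 0, 0], [0, 0, 0.4], 1],
    [[0, 0, 0], [0, 0, 0.4], 1],
    [[0, 0, 0], [0, 0, 0.4], 1],
    [[0, 0, 0], [0, 0, 0.4], 1],
    [[0, 0, 0], [0, 0, 0.4], 1],
    [[0, 0, 0], [0, 0, 0.3], 1],
    [[0, 0, 0], [0, 0, 0], 1]
  ]
}}

```text
time_s: 5.05
tcp_pos: [0.5518, 0.0023, 0.0444]
ee_rot: [0.021, 1.57, -0.021]
contact_force: [0.1, 0.4, -0.4]
finger_gap: -0.001
```

```bash
python3 shot.py w4
```

```text
5.05 [0.5518 0.0023 0.0444] [ 0.1282  0.3837 -0.3904] -0.0014187854082876115
[[ 0.0011  0.0266  0.9996]
 [-0.      0.9996 -0.0266]
 [-1.      0.      0.0011]]
```

View pics/w4.png

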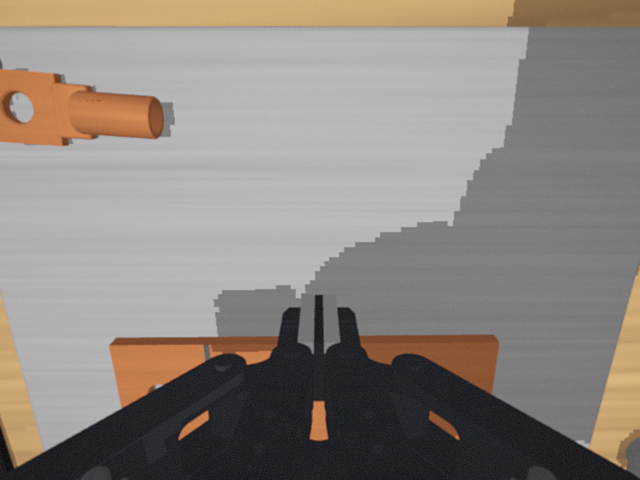

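>>> {"method": "move_arm", "body": {
  "rows": [
    [[0, 0, 0], [0, 0, 0.3], 1],
    [[0, 0, 0], [0, 0, 0.4], 1],
    [[0, 0, 0], [0, 0, 0.4], 1],
    [[0, 0, 0], [0, 0, 0.4], 1],
    [[0, 0, 0], [0, 0, 0.3], 1],
    [[0, 0, 0], [0, 0, 0.2], 1],
    [[0, 0, 0], [0, 0, 0.2], 1]
  ]
}}

```text
time_s: 5.8
tcp_pos: [0.573, 0.0018, 0.0443]
ee_rot: [0.021, 1.571, -0.021]
contact_force: [-3.0, -0.1, 2.5]
finger_gap: 0.001
```

```bash
python3 shot.py w5; python3 -c "
from h import *
im=snapshot('top')[:,:,::-1];cv2.imwrite('pics/top5.png',cv2.resize(im[165:295,245:425],None,fx=4.4,fy=4.4,interpolation=cv2.INTER_CUBIC))"
```

```text
5.8 [0.573  0.0018 0.0443] [-2.9865 -0.1411  2.5191] 0.0009392262716778874
[[-0.0003  0.0265  0.9996]
 [ 0.0001  0.9996 -0.0265]
 [-1.      0.0001 -0.0003]]
```

View pics/top5.png

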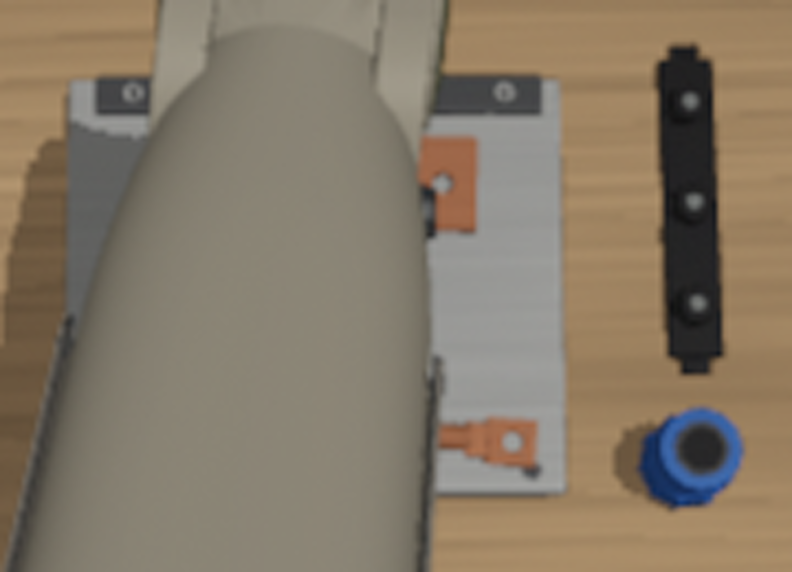

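View pics/w5.png

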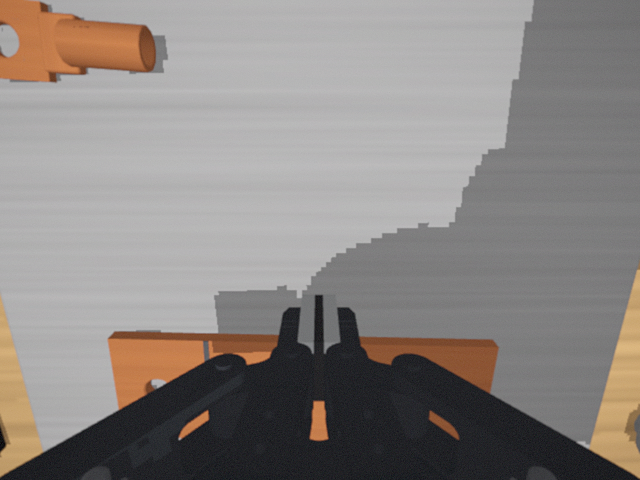

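>>> {"method": "move_arm", "body": {
  "rows": [
    [[0, 0, 0], [0, 0, 0.3], 1],
    [[0, 0, 0], [0, 0, 0.3], 1],
    [[0, 0, 0], [0, 0, 0.2], 1],
    [[0, 0, 0], [0, 0, 0.1], 1],
    [[0, 0, 0], [0, 0, 0.1], 1]
  ]
}}

```text
time_s: 6.4
tcp_pos: [0.5825, 0.0015, 0.0442]
ee_rot: [0.021, 1.572, -0.021]
contact_force: [-3.3, -1.1, 2.4]
finger_gap: -0.001
```

>>> {"method": "move_arm", "body": {
  "rows": [
    [[0, 0, 0], [0, 0, 0.1], 1],
    [[0, 0, 0], [0, 0, 0.05], 1]
  ]
}}

```text
time_s: 6.6
tcp_pos: [0.5841, 0.0013, 0.0442]
ee_rot: [0.021, 1.571, -0.021]
contact_force: [-3.1, -2.4, 0.3]
finger_gap: 0.0
```

>>> {"method": "move_arm", "body": {
  "rows": [
    [[0, 0, 0], [0, 0, 0.1], 1]
  ]
}}

```text
time_s: 6.7
tcp_pos: [0.5846, 0.0013, 0.0441]
ee_rot: [0.021, 1.572, -0.021]
contact_force: [-6.2, -1.6, 2.7]
finger_gap: 0.001
```

>>> {"method": "move_arm", "body": {
  "rows": [
    [[0, 0, 0], [0, 0, 0.1], 1],
    [[0, 0, 0], [0, 0, 0.05], 1]
  ]
}}

```text
time_s: 6.9
tcp_pos: [0.5847, 0.0013, 0.044]
ee_rot: [0.021, 1.575, -0.021]
contact_force: [-8.7, -2.0, 6.6]
finger_gap: 0.003
```

```bash
python3 shot.py w6; python3 -c "
from h import *
im=snapshot('top')[:,:,::-1];cv2.imwrite('pics/top6.png',cv2.resize(im[165:295,245:425],None,fx=4.4,fy=4.4,interpolation=cv2.INTER_CUBIC))"
```

```text
6.9 [0.5847 0.0013 0.044 ] [-8.6726 -1.961   6.5666] 0.003104513307074611
[[-0.0042  0.0268  0.9996]
 [-0.0003  0.9996 -0.0268]
 [-1.     -0.0004 -0.0042]]
```

View pics/top6.png

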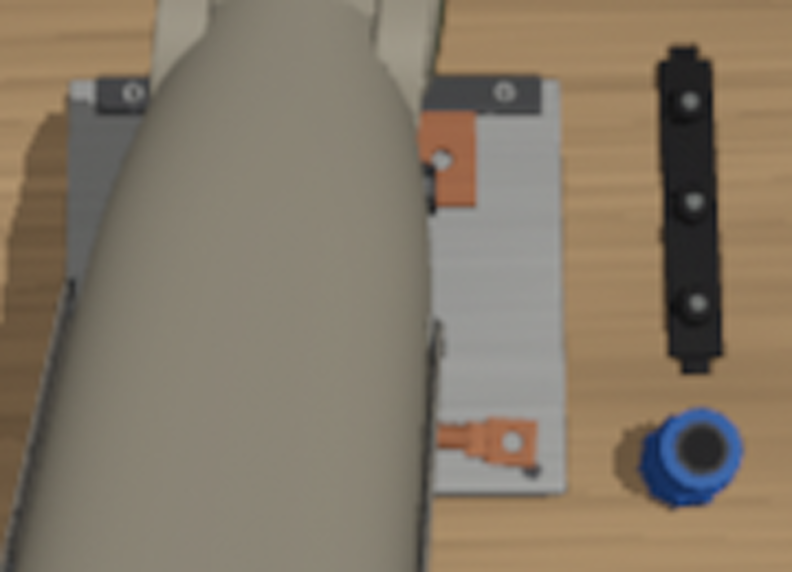

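View pics/w6.png

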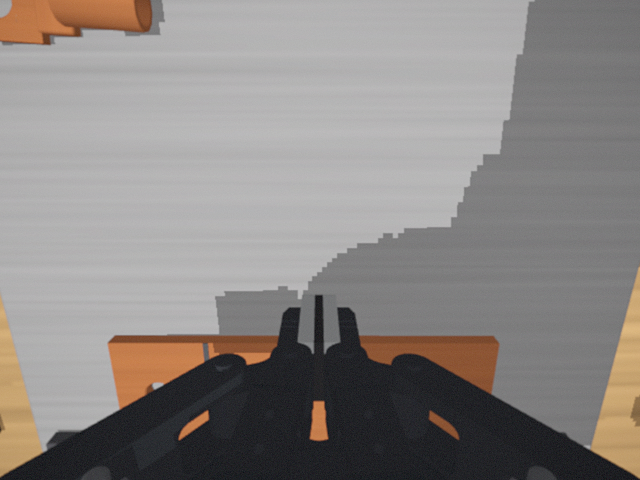

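Run:
```python
from h import *
import pickle
np.set_printoptions(precision=4,suppress=True)
s=pickle.load(open("pics/w6.pkl","rb"));C=cam("wrist",s)
P=onplane(C,[(110,336),(498,336),(206,340)],.048);print(P)
M=R.from_rotvec(s["ee_rot"]).as_matrix()
u=np.array([-.0265,-.9996,0]);v=np.array([.9996,-.0265,0])
t=P[1]+v*.025-u*.045; t[2]=.1;print(t, (t-s["tcp_pos"])@np.c_[[0,0,-1],-u,v]*100)
print(sensors.state()["qpos"])
```

```text
[[ 0.5892 -0.0818  0.048 ]
 [ 0.5935  0.0737  0.048 ]
 [ 0.5921 -0.0435  0.048 ]]
[0.6197 0.118  0.1   ] [-5.6005 11.7528  3.1899]
[-0.1345  0.4545 -0.2257  0.8946 -0.0009 -0.1077]
```

>>> {"method": "move_arm", "body": {
  "rows": [
    [[0, 0, 0], [0, 0, -1.5], 1],
    [[0, 0, 0], [-3, 0, 0], 1],
    [[0, 0, 0], [-2.6, 0, 0], 1],
    [[0, 0, 0], [0, 4, 1.4], 1],
    [[0, 0, 0], [0, 4, 1.8], 1],
    [[0, 0, 0], [0, 3.7, 1.4], 1],
    [[0, 0, 0], [0, 0, 0], 1],
    [[0, 0, 0], [0, 0, 0], 1]
  ]
}}

```text
time_s: 7.8
tcp_pos: [0.6219, 0.1187, 0.1003]
ee_rot: [0.019, 1.569, -0.019]
contact_force: [-0.9, -0.2, 0.5]
finger_gap: -0.003
```

```bash
python3 shot.py w7
```

```text
7.8 [0.6219 0.1187 0.1003] [-0.9384 -0.1708  0.4844] -0.0034546840193350296
[[ 0.0015  0.0244  0.9997]
 [ 0.0003  0.9997 -0.0244]
 [-1.      0.0004  0.0015]]
```

View pics/w7.png

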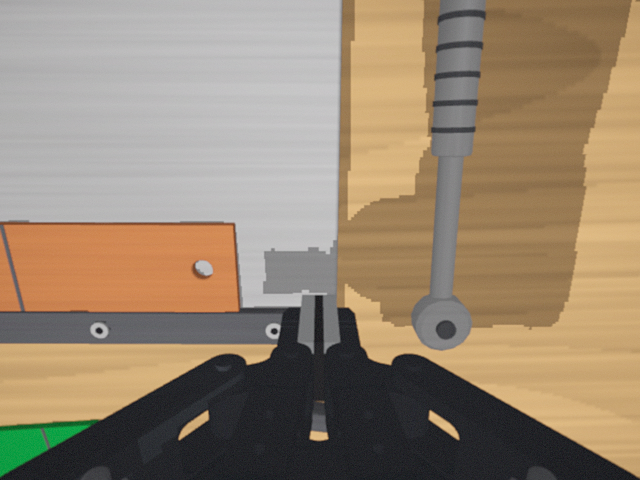

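Run:
```python
from h import *
import pickle
np.set_printoptions(precision=4,suppress=True)
s=pickle.load(open("pics/w7.pkl","rb"));C=cam("wrist",s)
print(onplane(C,[(235,222),(240,311),(0,222),(8,311)],.048)); print(proj(C,[[.6219,.1187,.048]]))
print(onplane(C,[(278,308),(303,308)],.042),onplane(C,[(342,0),(337,240)],.042))
```

```text
[[ 0.5956  0.0772  0.048 ]
 [ 0.6465  0.0753  0.048 ]
 [ 0.5925 -0.0436  0.048 ]
 [ 0.6433 -0.0532  0.048 ]]
[[317.2344 267.778 ]]
[[0.6483 0.0957 0.042 ]
 [0.6487 0.1099 0.042 ]] [[0.4955 0.1332 0.042 ]
 [0.6086 0.1296 0.042 ]]
```

>>> {"method": "move_arm", "body": {
  "rows": [
    [[0, 0, 0], [3, 0, 0], 1],
    [[0, 0, 0], [1.8, 0, 0], 1],
    [[0, 0, 0], [0.5, 0, 0], 1],
    [[0, 0, 0], [0.25, 0, 0], 1],
    [[0, 0, 0], [0, -0.5, 0], 1],
    [[0, 0, 0], [0, -0.5, 0], 1]
  ]
}}

```text
time_s: 8.45
tcp_pos: [0.6216, 0.107, 0.046]
ee_rot: [0.021, 1.569, -0.021]
contact_force: [-0.7, 0.1, -0.7]
finger_gap: 0.004
```

>>> {"method": "move_arm", "body": {
  "rows": [
    [[0, 0, 0], [0, -0.3, 0], 1],
    [[0, 0, 0], [0, -0.3, 0], 1],
    [[0, 0, 0], [0, -0.3, 0], 1],
    [[0, 0, 0], [0, -0.3, 0], 1],
    [[0, 0, 0], [0, -0.3, 0], 1],
    [[0, 0, 0], [0, -0.3, 0], 1]
  ]
}}

```text
time_s: 9.05
tcp_pos: [0.6202, 0.0894, 0.0448]
ee_rot: [0.021, 1.571, -0.021]
contact_force: [-0.5, 0.5, -0.2]
finger_gap: -0.006
```

```bash
python3 shot.py w8
```

```text
9.05 [0.6202 0.0894 0.0448] [-0.5073  0.4796 -0.1832] -0.0056759673781758445
[[-0.      0.0264  0.9997]
 [ 0.0001  0.9997 -0.0264]
 [-1.      0.0001 -0.    ]]
```

View pics/w8.png

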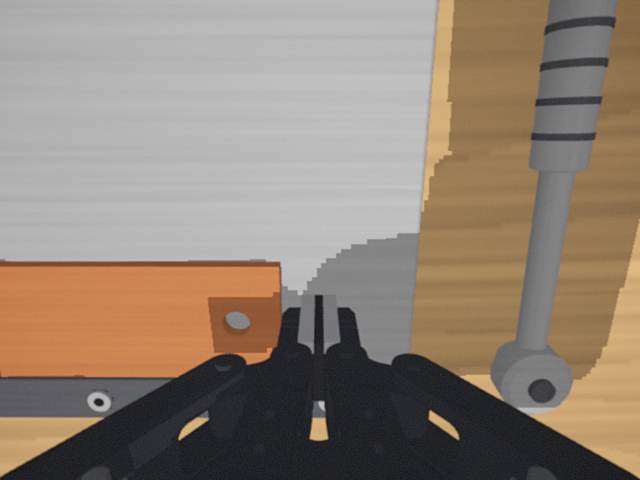

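>>> {"method": "move_arm", "body": {
  "rows": [
    [[0, 0, 0], [0, -0.3, 0], 1],
    [[0, 0, 0], [0, -0.3, 0], 1],
    [[0, 0, 0], [0, -0.4, 0], 1],
    [[0, 0, 0], [0, -0.4, 0], 1],
    [[0, 0, 0], [0, -0.4, 0], 1],
    [[0, 0, 0], [0, -0.4, 0], 1]
  ]
}}

```text
time_s: 9.7
tcp_pos: [0.6196, 0.0674, 0.0448]
ee_rot: [0.021, 1.571, -0.02]
contact_force: [-0.8, 2.4, -0.4]
finger_gap: 0.003
```

```bash
python3 shot.py w9
```

```text
9.7 [0.6196 0.0674 0.0448] [-0.7979  2.3992 -0.4102] 0.0029467451915713583
[[-0.      0.0264  0.9997]
 [ 0.0004  0.9997 -0.0264]
 [-1.      0.0004 -0.    ]]
```

View pics/w9.png

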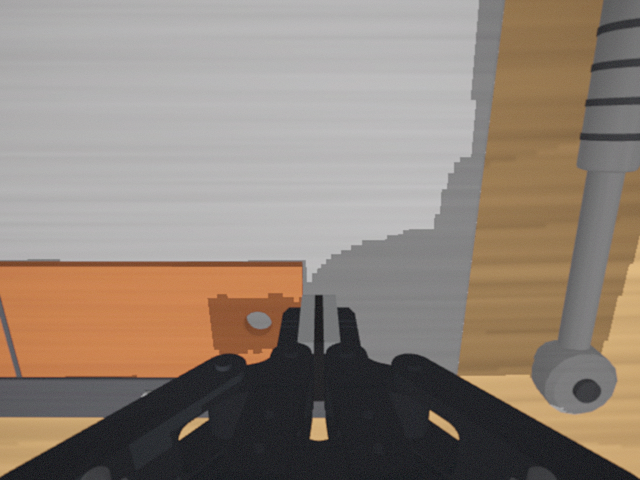

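>>> {"method": "move_arm", "body": {
  "rows": [
    [[0, 0, 0], [0, -0.4, 0], 1],
    [[0, 0, 0], [0, -0.4, 0], 1],
    [[0, 0, 0], [0, -0.4, 0], 1],
    [[0, 0, 0], [0, -0.4, 0], 1],
    [[0, 0, 0], [0, -0.4, 0], 1],
    [[0, 0, 0], [0, -0.4, 0], 1],
    [[0, 0, 0], [0, -0.4, 0], 1],
    [[0, 0, 0], [0, -0.2, 0], 1]
  ]
}}

```text
time_s: 10.55
tcp_pos: [0.6188, 0.0371, 0.0448]
ee_rot: [0.021, 1.571, -0.021]
contact_force: [0.2, 1.8, -0.2]
finger_gap: -0.005
```

```bash
python3 shot.py w10;python3 - <<'E'
from h import *
import pickle
np.set_printoptions(precision=4,suppress=True)
s=pickle.load(open("pics/w9.pkl","rb"));C=cam("wrist",s)
print(onplane(C,[(304,262),(0,262),(0,300),(19,377)],.048))
E
```

```text
10.55 [0.6188 0.0371 0.0448] [ 0.2419  1.8336 -0.2256] -0.004525650690438776
[[-0.0001  0.027   0.9996]
 [ 0.0001  0.9996 -0.027 ]
 [-1.      0.0001 -0.0001]]
[[ 0.5949  0.0633  0.048 ]
 [ 0.5917 -0.0518  0.048 ]
 [ 0.6075 -0.0562  0.048 ]
 [ 0.6431 -0.0581  0.048 ]]
```

View pics/w10.png

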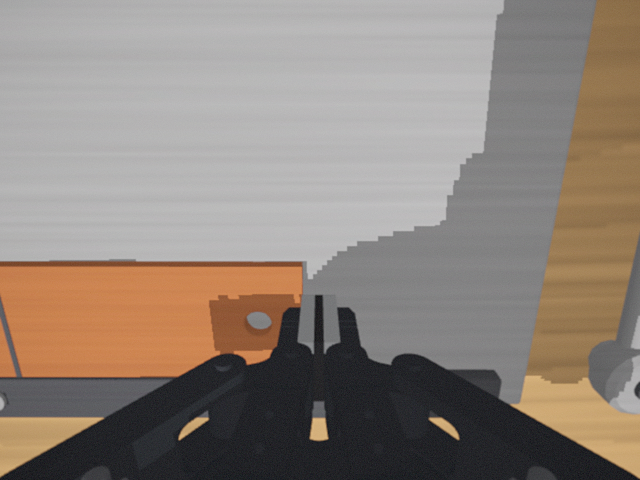

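>>> {"method": "move_arm", "body": {
  "rows": [
    [[0, 0, 0], [0, -0.4, 0], 1],
    [[0, 0, 0], [0, -0.4, 0], 1],
    [[0, 0, 0], [0, -0.4, 0], 1],
    [[0, 0, 0], [0, -0.4, 0], 1],
    [[0, 0, 0], [0, -0.4, 0], 1],
    [[0, 0, 0], [0, -0.4, 0], 1],
    [[0, 0, 0], [0, -0.4, 0], 1],
    [[0, 0, 0], [0, -0.4, 0], 1]
  ]
}}

```text
time_s: 11.4
tcp_pos: [0.6179, 0.0053, 0.0448]
ee_rot: [0.021, 1.571, -0.021]
contact_force: [-0.1, 2.3, -0.8]
finger_gap: 0.0
```

```bash
python3 shot.py w11; python3 -c "
from h import *
im=snapshot('top')[:,:,::-1];cv2.imwrite('pics/top11.png',cv2.resize(im[165:295,245:425],None,fx=4.4,fy=4.4,interpolation=cv2.INTER_CUBIC))
im=snapshot('scene')[:,:,::-1];cv2.imwrite('pics/scene11.png',cv2.resize(im[180:310,235:395],None,fx=4.5,fy=4.5,interpolation=cv2.INTER_CUBIC))"
```

```text
11.4 [0.6179 0.0053 0.0448] [-0.1136  2.3205 -0.7581] 0.00012481797395929727
[[-0.0001  0.0266  0.9996]
 [ 0.0001  0.9996 -0.0266]
 [-1.      0.0001 -0.0002]]
```

View pics/top11.png

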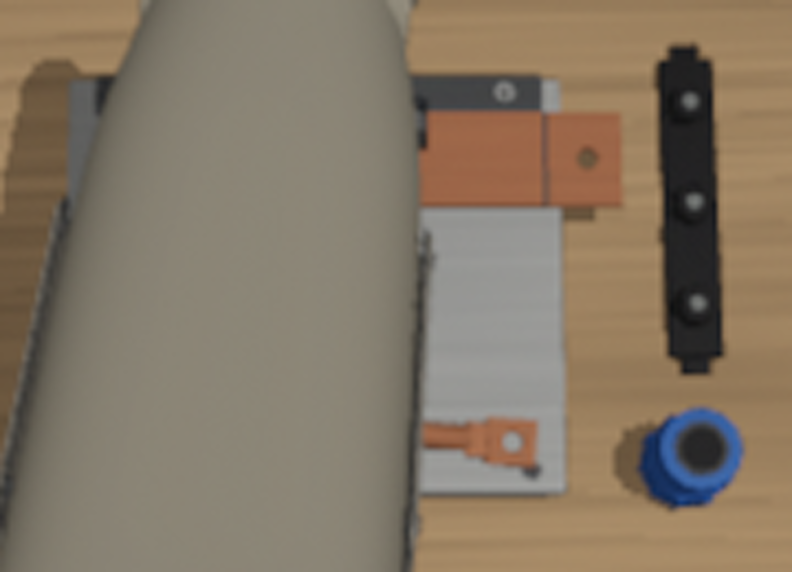

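View pics/scene11.png

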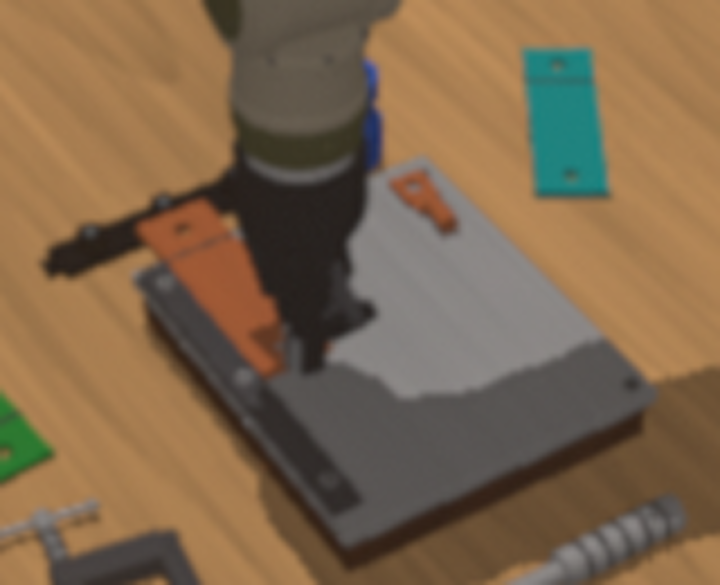

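>>> {"method": "move_arm", "body": {
  "rows": [
    [[0, 0, 0], [0, -0.3, 0], 1],
    [[0, 0, 0], [0, -0.3, 0], 1],
    [[0, 0, 0], [0, 0, 0], 1]
  ]
}}

```text
time_s: 11.85
tcp_pos: [0.6181, -0.0008, 0.0449]
ee_rot: [0.021, 1.57, -0.021]
contact_force: [0.5, 1.1, 0.3]
finger_gap: -0.001
```

>>> {"method": "move_arm", "body": {
  "rows": [
    [[0, 0, 0], [0, 1.5, 0], 1],
    [[0, 0, 0], [-3, 0, 0], 1],
    [[0, 0, 0], [-4, 0, 0], 1],
    [[0, 0, 0], [0, -4, 0], 1],
    [[0, 0, 0], [0, -4, 0], 1],
    [[0, 0, 0], [0, -3.5, 0.5], 1],
    [[0, 0, 0], [0, 0, 0], 1],
    [[0, 0, 0], [0, 0, 0], 1]
  ]
}}

```text
time_s: 12.65
tcp_pos: [0.6202, -0.1005, 0.1146]
ee_rot: [0.022, 1.571, -0.022]
contact_force: [-0.4, -0.1, 0.8]
finger_gap: -0.001
```

```bash
python3 shot.py w12
```

```text
12.65 [ 0.6202 -0.1005  0.1146] [-0.4187 -0.0808  0.7943] -0.0012191850142591679
[[-0.0002  0.0278  0.9996]
 [ 0.0003  0.9996 -0.0278]
 [-1.      0.0003 -0.0002]]
```

View pics/w12.png

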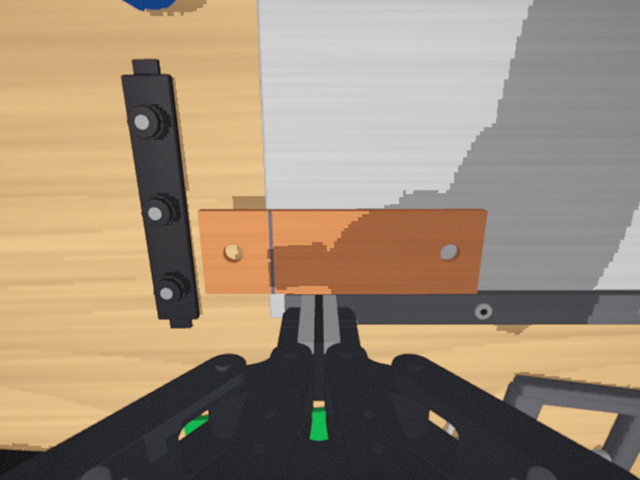

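```bash
cat > ana.py <<'E'
# edge: subpixel plate edge by rows, line by dark minimum
import sys,pickle
from h import *
np.set_printoptions(precision=4,suppress=True)
n=sys.argv[1]; r0,r1,c0,c1=map(int,sys.argv[2:6]);f=int(sys.argv[6])
im=cv2.imread(f"pics/{n}.png")
cv2.imwrite(f"pics/{n}z.png",cv2.resize(im[r0:r1,c0:c1],None,fx=f,fy=f,interpolation=cv2.INTER_NEAREST))
E
python3 ana.py w12 190 320 190 300 4
python3 - <<'E'
import cv2
im=cv2.imread("pics/w12.png")
for r in (100,150,190,205): print(r,[tuple(int(v) for v in im[r,c]) for c in range(258,272)])
for r in (215,240,260,285): print(r,[tuple(int(v) for v in im[r,c]) for c in range(266,278)])
for r in (300,310): print(r,[tuple(int(v) for v in im[r,c]) for c in range(264,276)])
E
```

```text
100 [(134, 187, 222), (129, 186, 221), (141, 181, 215), (175, 178, 186), (195, 191, 189), (205, 204, 203), (212, 210, 211), (213, 212, 212), (210, 210, 210), (210, 210, 210), (212, 212, 211), (211, 211, 211), (211, 211, 212), (211, 211, 211)]
150 [(141, 194, 231), (140, 195, 231), (139, 194, 230), (140, 196, 232), (144, 192, 226), (166, 178, 193), (189, 187, 188), (200, 199, 198), (205, 205, 205), (207, 206, 206), (207, 205, 205), (206, 205, 205), (207, 204, 205), (208, 206, 206)]
190 [(139, 193, 230), (136, 192, 228), (136, 192, 228), (137, 193, 230), (137, 194, 230), (138, 193, 231), (151, 189, 222), (181, 186, 193), (194, 192, 190), (201, 199, 199), (205, 205, 205), (205, 206, 205), (206, 206, 206), (206, 206, 206)]
205 [(97, 136, 170), (94, 135, 168), (94, 134, 167), (92, 133, 168), (95, 137, 170), (91, 135, 168), (96, 134, 164), (146, 155, 166), (191, 189, 189), (200, 200, 199), (205, 205, 205), (206, 207, 207), (205, 205, 205), (206, 205, 205)]
215 [(95, 151, 228), (100, 145, 218), (123, 126, 159), (123, 115, 110), (122, 115, 111), (122, 122, 148), (98, 136, 202), (98, 152, 225
[... 367 characters left out ...]
80), (76, 71, 71), (77, 79, 110), (64, 99, 159), (63, 104, 167), (65, 103, 164), (61, 104, 163)]
285 [(94, 148, 220), (93, 146, 220), (91, 142, 214), (72, 115, 185), (64, 93, 152), (74, 76, 95), (80, 76, 66), (82, 76, 78), (70, 83, 113), (63, 97, 155), (58, 98, 159), (59, 99, 159)]
300 [(130, 178, 216), (129, 181, 216), (126, 178, 215), (125, 180, 216), (126, 174, 208), (154, 170, 188), (191, 191, 191), (199, 197, 196), (201, 201, 201), (204, 204, 204), (204, 204, 204), (201, 202, 201)]
310 [(141, 197, 232), (138, 195, 232), (139, 196, 231), (140, 196, 232), (138, 195, 233), (151, 192, 225), (180, 186, 194), (198, 196, 194), (203, 203, 202), (203, 204, 204), (205, 206, 205), (203, 205, 204)]
```

View pics/w12z.png

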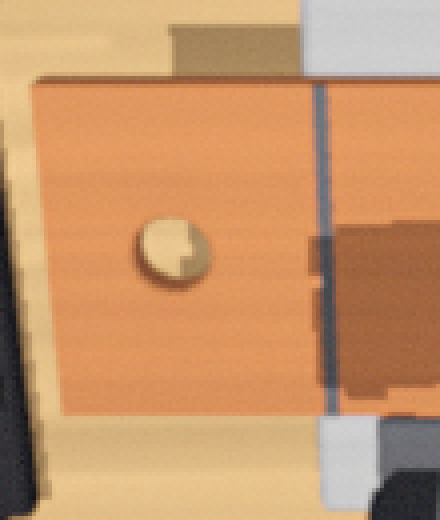

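Run:
```python
from h import *
import pickle
np.set_printoptions(precision=4,suppress=True)
s=pickle.load(open("pics/w12.pkl","rb"));C=cam("wrist",s)
u=np.array([-.0265,-.9996]);v=np.array([.9996,.0265*-1])
for dz in (-.002,0,.002):
  E=onplane(C,[(260.9,100),(262.9,150),(264.9,205),(269,300),(269.5,310)],.042+dz)[:,:2]
  L=onplane(C,[(269.5,215),(270.6,240),(271.7,260),(272.4,285)],.048+dz)[:,:2]
  print(E@u,L@u, (E@u)[3:].mean()-(L@u).mean())
B=onplane(C,[(198.5,209.5),(204,293.5),(487,209.5),(477,293.5)],.048);print(B,B[:,:2]@u,B[:,:2]@v)
```

```text
[0.1132 0.1133 0.1136 0.1137 0.1137] [0.1105 0.1104 0.1103 0.1105] 0.003289213414230302
[0.113  0.1131 0.1133 0.1134 0.1134] [0.1102 0.1102 0.11   0.1102] 0.0032659398238159415
[0.1127 0.1128 0.113  0.1131 0.1131] [0.1099 0.1099 0.1098 0.11  ] 0.003242666233401595
[[ 0.5898 -0.1645  0.048 ]
 [ 0.6401 -0.1675  0.048 ]
 [ 0.5944 -0.0071  0.048 ]
 [ 0.6447 -0.0078  0.048 ]] [ 0.1488  0.1504 -0.0087 -0.0093] [0.5939 0.6442 0.5943 0.6446]
```

>>> {"method": "move_arm", "body": {
  "rows": [
    [[0, 0, 0], [0, 3.5, -0.5], 1],
    [[0, 0, 0], [0, 4, 0], 1],
    [[0, 0, 0], [0, 4, 0], 1],
    [[0, 0, 0], [4, 0, 0], 1],
    [[0, 0, 0], [3, 0, 0], 1],
    [[0, 0, 0], [0, 0, 0], 1],
    [[0, 0, 0], [0, -0.5, 0], 1],
    [[0, 0, 0], [0, -0.5, 0], 1]
  ]
}}

```text
time_s: 13.5
tcp_pos: [0.6177, 0.0054, 0.045]
ee_rot: [0.02, 1.571, -0.02]
contact_force: [-0.5, -0.3, 0.2]
finger_gap: 0.001
```

>>> {"method": "move_arm", "body": {
  "rows": [
    [[0, 0, 0], [0, -0.3, 0], 1],
    [[0, 0, 0], [0, -0.2, 0], 1],
    [[0, 0, 0], [0, 0, 0], 1]
  ]
}}

```text
time_s: 13.8
tcp_pos: [0.6179, -0.0009, 0.045]
ee_rot: [0.022, 1.57, -0.021]
contact_force: [0.0, 0.5, -0.9]
finger_gap: -0.0
```

>>> {"method": "move_arm", "body": {
  "rows": [
    [[0, 0, 0], [0, -0.2, 0], 1],
    [[0, 0, 0], [0, -0.13, 0], 1],
    [[0, 0, 0], [0, 0, 0], 1]
  ]
}}

```text
time_s: 14.1
tcp_pos: [0.6178, -0.0036, 0.045]
ee_rot: [0.021, 1.57, -0.021]
contact_force: [-1.0, 1.2, 1.1]
finger_gap: 0.002
```

>>> {"method": "move_arm", "body": {
  "rows": [
    [[0, 0, 0], [0, 1.8, 0], 1],
    [[0, 0, 0], [-3, 0, 0], 1],
    [[0, 0, 0], [-4, 0, 0], 1],
    [[0, 0, 0], [0, -4, 0], 1],
    [[0, 0, 0], [0, -4, 0], 1],
    [[0, 0, 0], [0, -4.5, 0.5], 1],
    [[0, 0, 0], [0, -2, 0], 1],
    [[0, 0, 0], [0, 0, 0], 1]
  ]
}}

```text
time_s: 14.9
tcp_pos: [0.6196, -0.133, 0.1146]
ee_rot: [0.023, 1.57, -0.024]
contact_force: [-0.3, 0.8, 1.0]
finger_gap: 0.001
```

```bash
python3 shot.py w13; python3 ana.py w13 190 320 200 340 5
python3 - <<'E'
from h import *
im=snapshot('scene')[:,:,::-1];cv2.imwrite('pics/scene13.png',cv2.resize(im[180:310,235:395],None,fx=4.5,fy=4.5,interpolation=cv2.INTER_CUBIC))
E
```

```text
14.9 [ 0.6196 -0.133   0.1146] [-0.3112  0.8144  1.0218] 0.0013380563049313371
[[ 0.0002  0.0302  0.9995]
 [-0.0008  0.9995 -0.0302]
 [-1.     -0.0008  0.0002]]
```

View pics/w13.png

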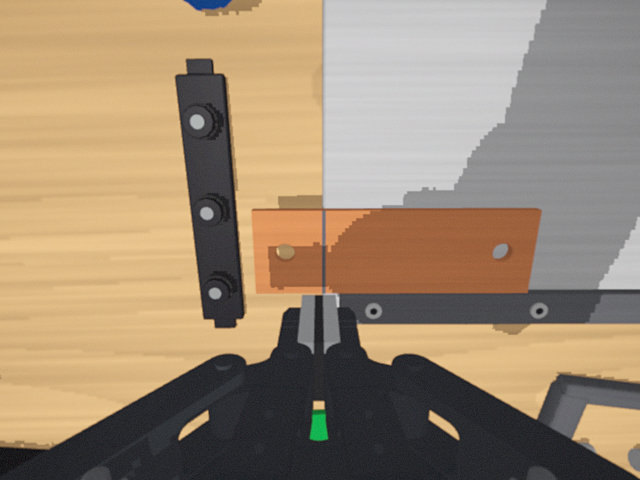

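View pics/w13z.png

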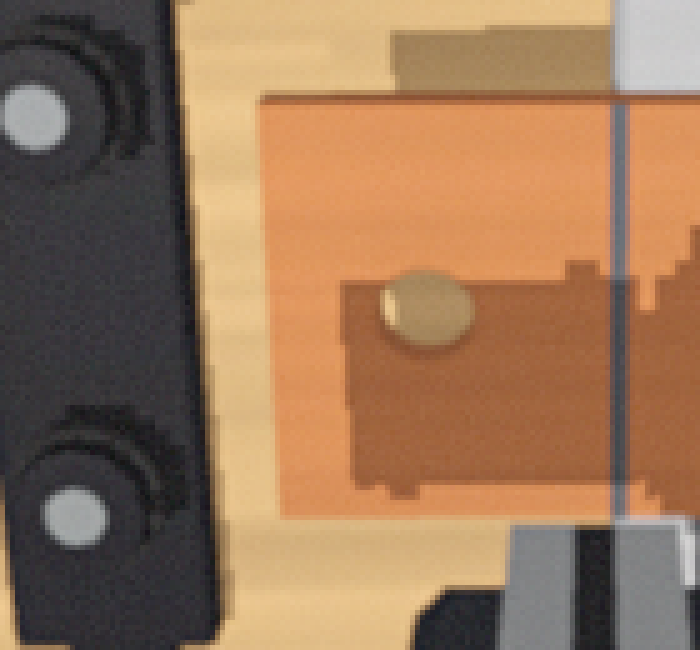

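Run:
```python
from h import *
import pickle
np.set_printoptions(precision=4,suppress=True)
im=cv2.imread("pics/w13.png").astype(float);s=pickle.load(open("pics/w13.pkl","rb"));C=cam("wrist",s)
ep=[];lp=[]
for r in (40,80,120,150,180,200):
    g=im[r,316:332,0]; lo=g[:4].mean();hi=g[-4:].mean();w=(g-lo)/(hi-lo); ep.append((316+np.sum(1-w)-.5,r)); print(r,g.astype(int))
for r in (215,225,235,270,280):
    ratio=im[r,314:334,2]/im[r,314:334,0]; b=np.median(ratio); w=np.clip(b-ratio-.3,0,None); lp.append(((w*np.arange(314,334)).sum()/w.sum(),r))
print(ep,lp)
u=np.array([-.0265,-.9996])
E=onplane(C,ep,.042)[:,:2]@u;L=onplane(C,lp,.048)[:,:2]@u
print(E,L,L.mean()-E.mean())
B=onplane(C,[(252,209.5),(541,209.5),(256.5,293),(529,293)],.048);print(B[:,:2]@np.array([.9996,-.0265]),B[:,:2]@u)
```

```text
40 [123 122 122 121 120 117 134 170 187 198 206 210 208 207 209 207]
80 [121 123 123 122 120 115 137 174 192 200 210 209 209 208 207 207]
120 [134 136 138 138 136 137 142 179 191 200 207 207 205 207 207 207]
150 [140 140 140 141 138 135 143 174 190 198 204 206 204 204 206 204]
180 [137 133 135 138 133 130 144 179 191 199 205 204 203 204 204 203]
200 [ 91  93  89  87  89  96 131 176 188 197 203 206 203 204 203 203]
[(np.float64(323.231778425656), 40), (np.float64(323.0672514619883), 80), (np.float64(323.1142857142857), 120), (np.float64(323.3599221789883), 150), (np.float64(323.08671586715866), 180), (np.float64(322.50220750551875), 200)] [(np.float64(323.4426363815812), 215), (np.float64(323.429439648914), 225), (np.float64(323.43846562209035), 235), (np.float64(323.381666993163), 270), (np.float64(323.3929555514892), 280)]
[0.1131 0.1132 0.1132 0.1131 0.1132 0.1136] [0.1131 0.1131 0.1131 0.1132 0.1132] -6.092641696794909e-05
[0.5942 0.5949 0.6442 0.6449] [ 0.1521 -0.0056  0.1523 -0.007 ]
```

View pics/scene13.png

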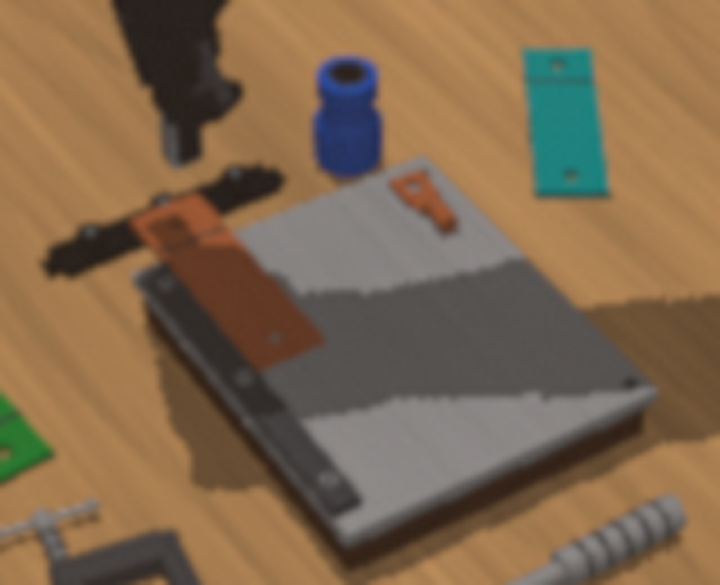

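>>> {"method": "move_arm", "body": {
  "rows": [
    [[0, 0, 0], [0, 4.5, -0.5], 1],
    [[0, 0, 0], [0, 4, 0], 1],
    [[0, 0, 0], [0, 4, 0], 1],
    [[0, 0, 0], [0, 2, 0], 1],
    [[0, 0, 0], [4, 0, 0], 1],
    [[0, 0, 0], [3, 0, 0], 1],
    [[0, 0, 0], [0, 0, 0], 1],
    [[0, 0, 0], [0, -0.5, 0], 1]
  ]
}}

```text
time_s: 15.8
tcp_pos: [0.6174, 0.0117, 0.0446]
ee_rot: [0.019, 1.572, -0.018]
contact_force: [-0.2, 0.1, -0.4]
finger_gap: -0.002
```

>>> {"method": "move_arm", "body": {
  "rows": [
    [[0, 0, 0], [0, -0.5, 0], 1],
    [[0, 0, 0], [0, -0.5, 0], 1],
    [[0, 0, 0], [0, -0.2, 0], 1],
    [[0, 0, 0], [0, 0, 0], 1]
  ]
}}

```text
time_s: 16.2
tcp_pos: [0.6179, -0.0033, 0.045]
ee_rot: [0.022, 1.57, -0.022]
contact_force: [0.2, 0.5, 0.6]
finger_gap: -0.002
```

>>> {"method": "move_arm", "body": {
  "rows": [
    [[0, 0, 0], [0, -0.07, 0], 1],
    [[0, 0, 0], [0, 0, 0], 1],
    [[0, 0, 0], [0, 1.5, 0], 1],
    [[0, 0, 0], [-4, 0, 0], 1],
    [[0, 0, 0], [0, -3.5, -1.7], 1],
    [[0, 0, 0], [0, -3.5, -1.7], 1],
    [[0, 0, 0], [0, -3.3, -1.7], 1],
    [[0, 0, 0], [0, 0, 0], 1]
  ]
}}

```text
time_s: 17.0
tcp_pos: [0.5627, -0.092, 0.0848]
ee_rot: [0.023, 1.572, -0.024]
contact_force: [0.9, 0.8, 0.2]
finger_gap: -0.001
```

```bash
python3 shot.py w14
```

```text
17.0 [ 0.5627 -0.092   0.0848] [0.9233 0.8301 0.2121] -0.001333307062149173
[[-0.0012  0.0304  0.9995]
 [-0.0005  0.9995 -0.0304]
 [-1.     -0.0005 -0.0012]]
```

View pics/w14.png

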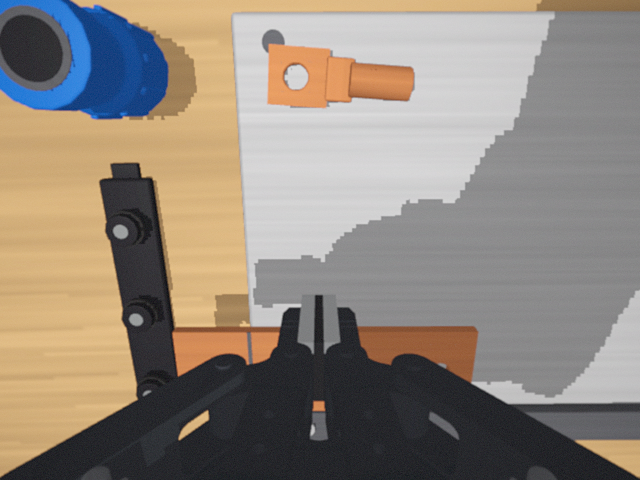

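>>> {"method": "move_arm", "body": {
  "rows": [
    [[0, 0, 0], [3, 0, 0], 1],
    [[0, 0, 0], [1, 0, 0], 1],
    [[0, 0, 0], [0, 0, 0], 1],
    [[0, 0, 0], [0, 0, 0.5], 1],
    [[0, 0, 0], [0, 0, 0.5], 1],
    [[0, 0, 0], [0, 0, 0.3], 1],
    [[0, 0, 0], [0, 0, 0.2], 1]
  ]
}}

```text
time_s: 17.75
tcp_pos: [0.5803, -0.0903, 0.0452]
ee_rot: [0.02, 1.57, -0.021]
contact_force: [-0.0, -0.1, -0.8]
finger_gap: -0.002
```

>>> {"method": "move_arm", "body": {
  "rows": [
    [[0, 0, 0], [0, 0, 0.1], 1],
    [[0, 0, 0], [0, 0, 0.1], 1]
  ]
}}

```text
time_s: 17.95
tcp_pos: [0.5815, -0.0904, 0.0448]
ee_rot: [0.021, 1.571, -0.021]
contact_force: [-0.7, -0.6, 0.6]
finger_gap: 0.002
```

>>> {"method": "move_arm", "body": {
  "rows": [
    [[0, 0, 0], [0, 0, 0.1], 1],
    [[0, 0, 0], [0, 0, 0], 1]
  ]
}}

```text
time_s: 18.15
tcp_pos: [0.5819, -0.0904, 0.0447]
ee_rot: [0.021, 1.572, -0.021]
contact_force: [-1.7, 0.2, 1.5]
finger_gap: 0.001
```

>>> {"method": "move_arm", "body": {
  "rows": [
    [[0, 0, 0], [0, 0, 0.05], 1],
    [[0, 0, 0], [0, 0, 0], 1]
  ]
}}

```text
time_s: 18.35
tcp_pos: [0.582, -0.0904, 0.0446]
ee_rot: [0.021, 1.572, -0.021]
contact_force: [-3.7, -0.4, 1.5]
finger_gap: -0.004
```

>>> {"method": "move_arm", "body": {
  "rows": [
    [[0, 0, 0], [0, 0, 0.08], 1],
    [[0, 0, 0], [0, 0, 0], 1]
  ]
}}

```text
time_s: 18.55
tcp_pos: [0.5821, -0.0904, 0.0445]
ee_rot: [0.021, 1.574, -0.021]
contact_force: [-6.0, -0.3, 3.0]
finger_gap: -0.002
```

>>> {"method": "move_arm", "body": {
  "rows": [
    [[0, 0, 0], [0, 0, -1], 1],
    [[0, 0, 0], [0, 0, -1], 1],
    [[0, 0, 0], [-4, 0, 0], 1],
    [[0, 0, 0], [-3, 0, 1.5], 1],
    [[0, 0, 0], [0, -2, 4], 1],
    [[0, 0, 0], [0, -2, 0.5], 1],
    [[0, 0, 0], [0, 0, 0], 1],
    [[0, 0, 0], [0, 0, 0], 1]
  ]
}}

```text
time_s: 19.35
tcp_pos: [0.6213, -0.1317, 0.1139]
ee_rot: [0.023, 1.573, -0.021]
contact_force: [-1.5, 0.6, 0.7]
finger_gap: 0.001
```

```bash
python3 shot.py w15; python3 ana.py w15 190 320 200 340 5
python3 - <<'E'
from h import *
import pickle
np.set_printoptions(precision=4,suppress=True)
im=cv2.imread("pics/w15.png").astype(float);s=pickle.load(open("pics/w15.pkl","rb"));C=cam("wrist",s)
for r in (100,150,195): print(r,im[r,306:336,0].astype(int))
for r in (225,260): print(r,(im[r,306:336,2]/im[r,306:336,0]).round(1))
E
```

```text
19.35 [ 0.6213 -0.1317  0.1139] [-1.4988  0.5721  0.749 ] 0.0005638113431895577
[[-0.0018  0.0277  0.9996]
 [ 0.0012  0.9996 -0.0277]
 [-1.      0.0011 -0.0019]]
100 [133 134 130 134 133 130 132 133 127 125 122 121 119 129 157 186 194 203
 208 208 209 208 207 208 207 208 208 206 208 206]
150 [137 140 137 135 137 137 136 138 136 139 138 139 133 144 170 192 200 206
 209 209 210 208 209 210 209 210 210 209 209 208]
195 [ 87  90  89  91  90  93  93  94  93  92  89  91  88 114 164 186 195 200
 203 202 202 201 202 202 200 201 202 201 203 203]
225 [2.3 2.3 2.3 2.3 2.5 2.4 2.3 2.4 2.4 2.4 2.4 2.4 2.2 1.4 1.  0.9 1.3 2.
 2.2 2.5 2.3 2.3 2.4 2.4 2.4 2.3 2.4 2.3 2.5 2.4]
260 [2.6 2.7 2.6 2.4 2.5 2.5 2.6 2.6 2.7 2.4 2.5 2.7 2.4 1.5 0.9 0.9 1.2 2.1
 2.5 2.7 2.6 2.7 2.7 2.5 2.6 2.4 2.5 2.7 2.5 2.6]
```

View pics/w15.png

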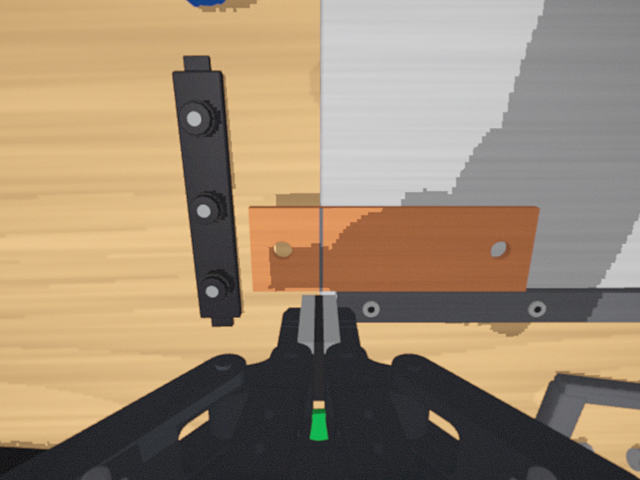

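>>> {"method": "move_arm", "body": {
  "rows": [
    [[0, 0, 0], [-4, 0, -1], 1],
    [[0, 0, 0], [-4, 0, -3], 1],
    [[0, 0, 0], [-3, 4, -4], 1],
    [[0, 0, 0], [0, 4, -3], 1],
    [[0, 0, 0], [0, 4, 0], 1],
    [[0, 0, 0], [0, 4, 0], 1],
    [[0, 0, 0], [0, 4, 0], 1],
    [[0, 0, 0], [0, 4, 0], 1]
  ]
}}

```text
time_s: 20.2
tcp_pos: [0.5258, 0.1043, 0.2182]
ee_rot: [0.021, 1.571, -0.02]
contact_force: [1.5, -1.0, 0.5]
finger_gap: 0.0
```

```bash
python3 -c "
from h import *
im=snapshot('top')[:,:,::-1];cv2.imwrite('pics/top16.png',im);cv2.imwrite('pics/top16z.png',cv2.resize(im[165:295,245:425],None,fx=4.4,fy=4.4,interpolation=cv2.INTER_CUBIC))"
```

```text
(no output)
```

View pics/top16z.png

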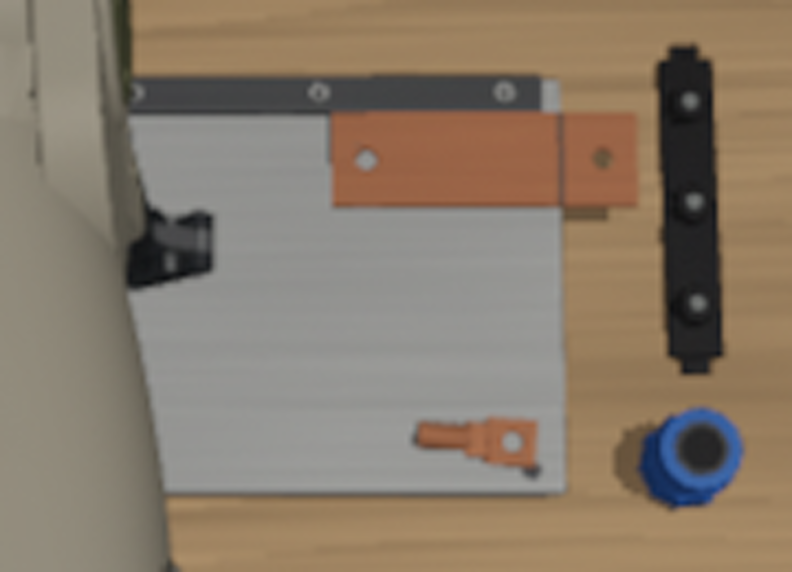

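The top view shows the bar flush along the fence, with the bend line at zoom column 561 and the open edge at about 562. The lug, strip and cleaner are where they started.

```bash
python3 -c "
from station import *
print(job_done())"
```

```text
the job is handed in; nothing more can be done
None
```

The bar lies flush along the fence with its bend line above the open edge, and I handed the job in at about 20 s of the 48 s allowed. I slid it with closed fingertips only: first sideways against the fence, then along it from the rear end in small steps, then one last light press against the fence. The highest contact force I read was about 9 N sideways. The bar was never pinched or lifted.

**Bend line:** the last wrist view, taken from right above the edge, put the line about 0.4 mm short of the edge. The final top view agrees to within a pixel (about 2 mm).

**Disagreement:** an earlier wrist view measured from the plate's back edge gave about 1.2 mm short at that point. I then pushed about 0.4 mm further. That measurement spans the whole 260 mm plate and is less reliable than the direct view of the edge.

**Fence:** the last wrist and top views show no gap, and the press force rose as the bar met the fence.

**Other things:** in the final top view the lug, vent strip and post cleaner are where they started. I saw no change in the wrench, though I did not compare it numerically. I did not check the mallet, C-clamp and bent link again afterwards. The arm was clear of everything at hand-in.

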